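# Face up the canister rack and lock its end stop

## Task

Tidy the canister rack so that nothing in it can shift: roll the wide round tin by its edge until its paper label faces the open front of the rack, and stand the salt shaker upright in the rack against the low left end wall. Then slide the rack's end stop up until the row - end wall, shaker, tin, stop - is closed up snugly with the label still facing the front, and finally turn the stop's knob clockwise until the sprung plunger drops into the notch of the cam disc. Do not tip the tin or the shaker and leave the lemon, the garlic, the mushroom and the cup where they are.

Things in the scene. Friction and masses are not known exactly. Their poses are not given: they have to be found in the camera images.
- rack: Fixed wooden rack. Origin on its underside; x points from its open front into the back board, y along it to the left end. Floor top z=8 mm. Back board: front face x=50, 12 thick, with metal rail up to z=78. Front lip x=-62 to -56, top z=18. Left end wall: inner face y=165, 12 thick, top z=42. Right end y=-219. Wall cabinet above: front at world x=0.55 m, underside z=0.47 m: keep wrist low there.
- canister: Round tin, 92 mm wide (too wide to grip), 68 mm high, about 0.4 kg, loose on the rack's floor by the back board. Origin: centre of underside; label on its -x side. Starts with yaw = rack yaw + 0.55 to 1.2 rad (label turned right). Pressed to the board by a fingertip (about 10 N) that moves left (rack +y), it rolls clockwise and its centre goes left 46 mm per rad, half as far as the fingertip.
- label (a point): Centre of the label on the tin's side, 28 mm above its underside: brown paper, 60 mm wide, 40 mm high, with two thin dark lines and two dark beans. It faces the front when the tin's x axis is parallel to the rack's x axis and this point is on the -x side.
- shaker: Salt shaker of clear glass with a grey metal cap, 90 mm tall, 0.1 kg. Body 44 mm wide at a height of 30 mm, narrowing above; cap 34 mm wide from 66 to 78 mm, domed above that. Grip it by the cap, so that the fingers pass over the rack's low end wall. Stands on the worktop to the left of the rack at the start. Origin at the centre of its underside, z up.
- end_stop (a joint): Slide of the end stop along the rail, m: 0 near the rack's right end, grows to the left (rack +y), range 0 to 0.215, starts at 0 to 0.025. About 1.5 N of friction while unlocked; stays where it is left. The closed row leaves it at about 0.180 to 0.195. Pushing the tin along takes a few N more.
- stop_face (a point): Centre of the face of the end stop's wooden fence that meets the tin, 45 mm above the worktop, at rack x=0. The fence is 8 mm thick, reaches 30 mm to the front and 46 mm to the back of this point and from 13 to 81 mm in height. The knob's axis lies 30 mm to the right (-y) and 34 mm farther back (+x).
- knob_grip (a point): On the knob's vertical axis, 117 mm above the worktop, in the black bar grip: 42 mm long, 12 mm thick, top at 126 mm, free from 98 mm up; below it lie the cam disc (36 mm wide, top at 94 mm) and the plunger's block in front (top at 99 mm). Own x axis = along the bar = rack x at knob value 0. Gripped across the bar, it serves to slide the stop and to turn the lock.
- knob (a joint): Knob angle, rad, growing clockwise seen from above, 0 to 1.6, starts unlocked at 0 to 0.3. At 1.35 to 1.5 the plunger drops into the notch and holds it there; over the last half radian an eccentric below tightens on the rail, clamps the stop and draws it up to 8 mm farther left if it is free to. Takes under 0.3 N m.
- follower (a joint): Position of the sprung steel plunger in front of the cam disc, m: near 0 while its nose rides on the disc's rim, about 0.003 when it has dropped into the notch.
- lemon: Lemon, 71x53x51 mm, bystander behind and left of the shaker. Origin at the centre of its underside.
- garlic: Garlic bulb, 56 mm, bystander on the worktop behind the rack. Origin at the centre of its underside.
- mushroom_0: Mushroom, 50 mm wide, 45 mm high, bystander on the worktop in front and to the left. Origin at the centre of its underside.
- cup: White espresso cup, 62x88x50 mm, bystander in front of the rack's right end. Origin at the centre of its underside.
Things that resemble listed ones, but are neither listed nor needed, are in the scene too. What is shaped like the canister but green is not meant. Leave any purple look-alike of the shaker alone.

How it is judged (in metres and radians):
On the way, in this order (a step that is already met when the one before it is completed fails the run):
1. The tin's label faces the rack's front (within 15 degrees) and the shaker stands upright and released in the rack by its left end wall (angle between the x axis of canister and the x axis of rack, either way round below 0.26 rad and x of label in the frame of rack below -0.025 m and y of shaker in the frame of rack between 0.12 and 0.15 m and x of shaker in the frame of rack between -0.04 and 0.035 m and z of shaker in the frame of rack below 0.014 m and angle between shaker's own z axis and vertical below 0.1 rad and contact force between the fingers and shaker below 0.1 N), for 0.2 s.
2. The end stop closes up the row: end wall, shaker, tin and stop each within 6 mm of the next (y of shaker in the frame of rack above 0.137 m and horizontal distance between shaker and canister below 0.074 m and horizontal distance between stop_face and canister below 0.0525 m), for 0.1 s.
3. The knob is turned until the plunger has dropped into the cam's notch (value of joint knob above 1.35 rad and value of joint follower above 0.002 m), for 0.2 s.
At the end, for the whole second after the job is handed in: Tin and shaker upright and still on the rack floor; label within 15 degrees of the rack front; end wall, shaker, tin and end stop each within 6 mm of the next; knob over 1.35 rad with the plunger dropped at least 2 mm into the notch (all of step 2 and all of step 3 and angle between the x axis of canister and the x axis of rack, either way round below 0.26 rad and x of label in the frame of rack below -0.025 m and angle between each of canister, shaker's own z axis and vertical below 0.1 rad and z of each of canister, shaker in the frame of rack below 0.014 m and x of shaker in the frame of rack between -0.04 and 0.035 m and y of shaker in the frame of rack below 0.15 m and linear speed of each of canister, shaker below 0.02 m/s); the robot touches nothing.
It fails at once if the tin is tipped (angle between canister's own z axis and vertical above 0.35 rad).
It fails at once if the shaker is tipped over (angle between shaker's own z axis and vertical above 0.7 rad).
It fails at once if a bystander (lemon, garlic, mushroom, cup) is moved by more than 3 cm (distance of any of lemon, garlic, mushroom_0, cup from where it was at the start of the episode above 0.03 m).
It also fails if it takes over 72 s, if anything falls off the work surface, if the arm or the gripper's body presses on something with over 40 N, if the wrist force passes 120 N, or if a joint passes its speed limit or range.

## Robot

A 7-joint arm with a two-finger parallel gripper is mounted at the origin on a cart in front of the work surface, level with it; the furniture and walls round the work are solid. World frame = base frame: x ahead of the robot, y to its left, z up, the work surface at z = 0. Lengths are in mm, angles in rad, forces in N, time in s.
With the tool pointing down it reaches from about 375 to 925 mm from the base axis. Payload 3.1 kg.
Tool frame: the origin (TCP) lies between the finger pads; the fingertips stand 17 mm ahead of it and the grasp point (between the pads) lies 2 mm behind it; y points along the fingers, z is the direction in which the jaws open and shut, and the axes are right-handed (so a half turn about y gives the same grasp; the last joint's range is limited). The gripper opens to 85 mm and grips with 20 to 120 N. Pads are 22 mm wide; open, the fingers measure 114 mm over their backs; the gripper's body (76 mm by 85 mm) begins 54 mm behind the grasp point. The pads swing forward as they close: fully open they stand 13 mm farther back than shut.
Start: joints at [1.121, 0.383, 0.044, 1.598, -0.018, 1.161, -0.05], TCP at [224.001, -610.186, 248.269] pointing down, gripper open.
Joint ranges: [-2.61, 2.61], [-0.41, 2.15], [-1.48, 1.57], [0, 2.5], [-1.57, 4.71], [0.05, 1.97], [-2.85, 2.85]. Speed limits (rad/s): [2.79, 2.79, 3.14, 3.14, 3.14, 3.14, 3.14].

## Interface

Orientations are given as a unit quaternion [x, y, z, w].
In Python, from plant import * gives the robot as it stands. Calls block until the motion is done:
- move_to(position, orientation): joint-space move of the TCP to a pose.
- move_straight(position, frame=None, speed=150, force_limit=None): straight line of the TCP; frame=None keeps the orientation; speed is the mean speed in mm/s. With force_limit (N) it stops when the force on the tool has changed by that much, and returns True; else False.
- movej(angles): joint-space move.
- move_gripper(opening, strength=None): opening from 0.0 (shut) to 1.0 (fully open); strength is the grip in N (None keeps the last); returns when the fingers have stopped.
- dwell(seconds).
- inverse_kinematics(position, orientation): joint angles nearest the present ones, or None.
- observe(): the state.
- read_camera(name): name is "scene" or "top" or "wrist"; returns a dict with "frame" (384x512x3 uint8, red, green, blue), "K" (3x3 intrinsics, pixels), "origin" and "attitude" of the camera in the world; the wrist camera has in their place "hand_eye" (4x4, takes a point from camera to tool coordinates, whose origin is the TCP and whose axes are the tool frame's). Camera axes: x right, y up, looking along -z (the intrinsics and any distortion apply to the point x, -y, -z); pixel columns grow to the right and rows downward; lengths in mm; the calibration is good to about 2 mm. A picture is of the moment at which its call begins: read the wrist's pose just before it. There is no depth.
A pose or a line that the arm cannot do raises PlanningError and nothing moves.
- finish_job(): hands the job in, once; it reports no verdict.
The state is a dict: "t": time; "q": joint angles; "dq": joint speeds; "tau": joint torques, N m; "tcp_pos": TCP position; "tcp_rot": TCP orientation; "contact_force": force on the tool from outside, world axes, zero at the start; "wrist_torque": the same for the moment, N m; "gripper_width": opening from 0.0 (shut) to 1.0 (fully open).
Only numpy, scipy, OpenCV 4.12 (cv2) and the standard library are available. Lean on these libraries where they do the work, as an engineer would, in place of code of your own. Each camera call takes 0.05 s, during which the arm holds its last target. There are 200 camera calls.

## Working session

There is one attempt and no reset: what is moved stays moved. The work goes in short steps, each a Python script; the robot and the scene stay as the last script left them, time stands still between calls to the robot, and variables do not carry over. Pictures are saved under pics/ and viewed, about 8 in all and at most 12, crops included, and the job is handed in when it is done.

```bash
ls; mkdir -p pics; python3 - <<'E'
from plant import *
import cv2,numpy as np,pickle
d={}
for n in("scene","top"):
    c=read_camera(n);d[n]=c
    cv2.imwrite(f"pics/{n}0.png",cv2.resize(c["frame"][:,:,::-1],(800,600),interpolation=cv2.INTER_CUBIC))
    print(n,{k:v for k,v in c.items() if k!="frame"})
pickle.dump(d,open("cams0.pkl","wb"))
print(observe())
E
```

```text
pics
scene {'K': array([[357.27890976,   0.        , 260.81179265],
       [  0.        , 357.27890976, 191.28603045],
       [  0.        ,   0.        ,   1.        ]]), 'origin': array([-307.950242  ,  562.32361276,  934.56745351]), 'attitude': array([-0.18498062,  0.36539808,  0.80755381, -0.42440931])}
top {'K': array([[459.79520579,   0.        , 251.70236194],
       [  0.        , 459.79520579, 192.05487362],
       [  0.        ,   0.        ,   1.        ]]), 'origin': array([ 383.3062088 ,   31.13347955, 1563.67067129]), 'attitude': array([ 0.01813741, -0.03233882, -0.70573386,  0.70750615])}
{'t': 0.1, 'q': array([ 1.12119745,  0.38375009,  0.04385035,  1.59942716, -0.01790742,
        1.16117881, -0.04991339]), 'dq': array([ 4.40501996e-04,  1.16279462e-05,  8.70160636e-05, -4.18349005e-03,
        1.61496697e-03, -1.64932802e-04, -7.08719728e-04]), 'tau': array([ 2.55404513e-03, -4.34729934e+01,  1.02924071e+00, -2.50453985e+01,
        1.08118492e-02,  5.41374553e-03, -1.42184965e-05]), 'tcp_pos': array([ 223.69690922, -609.43028359,  247.01023208]), 'tcp_rot': array([-0.12394594,  0.69700875, -0.6953756 ,  0.12356769]), 'contact_force': array([ 0.30817469, -0.4073305 , -0.16130013]), 'wrist_torque': array([ 0.04918318,  0.08892925, -0.0177797 ]), 'gripper_width': 0.9970852798873093}
```

View pics/scene0.png

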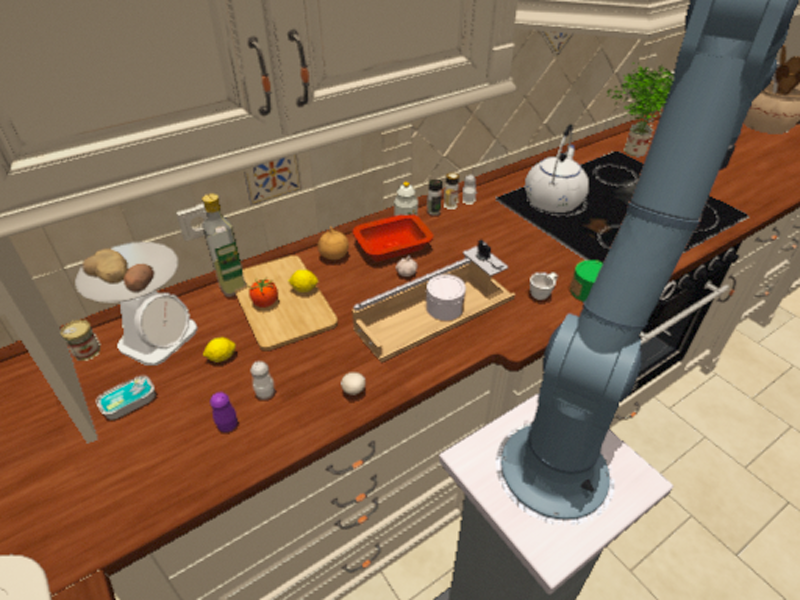

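View pics/top0.png

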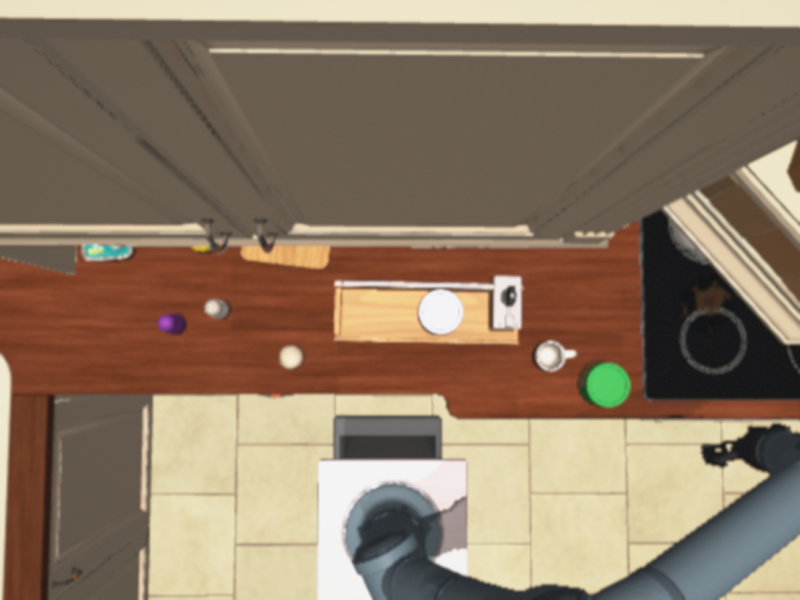

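Candidates, scene picture: tin = white (446,297); the look-alike is the green one (588,280). Shaker = grey-capped clear (262,380); look-alikes are purple (224,411) and the jars at the back (435–470,190). I choose the white tin and the clear shaker, and check both in a close crop.

```bash
cat > h.py <<'E'
import numpy as np,cv2,pickle
from scipy.spatial.transform import Rotation as R
def ray(c,u,v):
    K=c["K"];d=np.array([(u-K[0,2])/K[0,0],-(v-K[1,2])/K[1,1],-1.])
    return c["origin"],R.from_quat(c["attitude"]).apply(d)
def at(c,u,v,z):
    o,d=ray(c,u,v);return o+d*(z-o[2])/d[2]
def proj(c,p):
    q=R.from_quat(c["attitude"]).inv().apply(np.asarray(p,float)-c["origin"]);K=c["K"]
    return np.stack([K[0,2]-K[0,0]*q[...,0]/q[...,2],K[1,2]+K[1,1]*q[...,1]/q[...,2]],-1)
def crop(c,u0,v0,w,h,s):
    im=cv2.resize(c["frame"][v0:v0+h,u0:u0+w,::-1],None,fx=s,fy=s,interpolation=cv2.INTER_CUBIC)
    for u in range((u0+9)//10*10,u0+w,10):
        x=int((u-u0+.5)*s);cv2.line(im,(x,0),(x,6),(0,0,255),1);cv2.putText(im,str(u),(x-8,16),0,.33,(0,0,255))
    for v in range((v0+9)//10*10,v0+h,10):
        y=int((v-v0+.5)*s);cv2.line(im,(0,y),(6,y),(0,0,255),1);cv2.putText(im,str(v),(8,y+4),0,.33,(0,0,255))
    return im
E
python3 - <<'E'
from h import *
d=pickle.load(open("cams0.pkl","rb"))
a=crop(d["top"],204,172,136,54,5.7);b=crop(d["scene"],222,150,110,82,3.8);c=crop(d["scene"],128,226,66,54,5)
H=max(b.shape[0],c.shape[0]);W=max(a.shape[1],b.shape[1]+c.shape[1])
o=np.zeros((a.shape[0]+H,W,3),np.uint8);o[:a.shape[0],:a.shape[1]]=a
o[a.shape[0]:a.shape[0]+b.shape[0],:b.shape[1]]=b;o[a.shape[0]:a.shape[0]+c.shape[0],b.shape[1]:b.shape[1]+c.shape[1]]=c
cv2.imwrite("pics/c1.png",o);print(o.shape)
E
```

```text
(620, 775, 3)
```

View pics/c1.png

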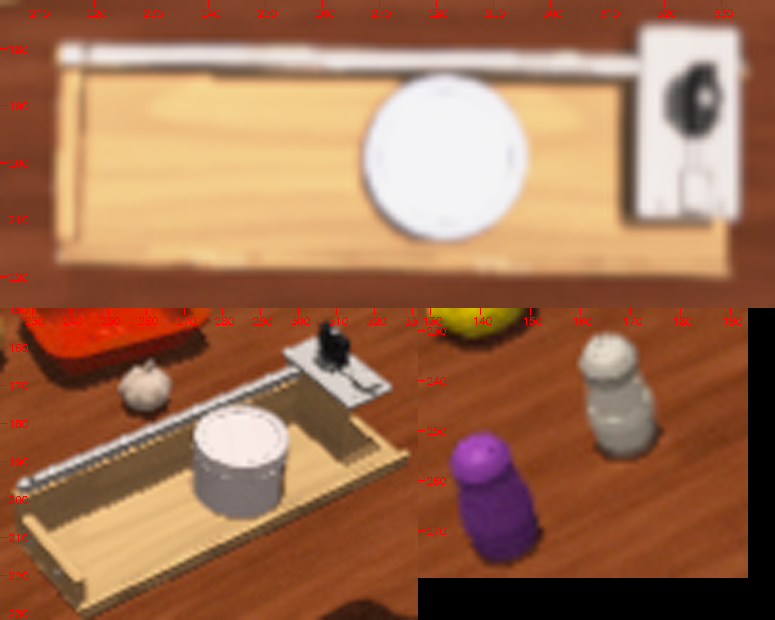

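```bash
python3 - <<'E'
from h import *
from scipy.optimize import least_squares
d=pickle.load(open("cams0.pkl","rb"));T,S=d["top"],d["scene"]
t=lambda x,y:(204+x/5.7-.5,172+y/5.7-.5)
s=lambda x,y:(222+x/3.8-.5,150+(y-308)/3.8-.5)
s2=lambda x,y:(128+(x-418)/5-.5,226+(y-308)/5-.5)
# local rack pts
P=[(T,t(728,275),(-62,-219,18)),(T,t(80,235),(-56,165,42)),(S,s(80,613),(-62,177,0)),(S,s(408,456),(-62,-219,18)),(S,s(84,578),(-56,165,42)),(T,t(57,262),(-62,177,30))]
def W(p,l):
    c,s_=np.cos(p[2]),np.sin(p[2]);l=np.array(l,float);return np.array([p[0]+c*l[0]-s_*l[1],p[1]+s_*l[0]+c*l[1],l[2]])
f=lambda p:np.concatenate([proj(c,W(p,l))-uv for c,uv,l in P])
r=least_squares(f,[500,0,0.],x_scale=[100,100,.1],loss='soft_l1');print(r.x,r.fun.reshape(-1,2).round(2))
print("tin",at(T,*t(445,157),76), at(S,*s(241,437),76))
print("knob",at(T,*t(694,100),120),at(S,*s(332,335),126), "fence-left top", at(T,*t(637,120),81))
print("shaker base",at(S,*s2(625,442),5),"cap",at(S,*s2(608,354),78),"top",at(T,216*.64,308*.64,80))
print("wall edges y",at(T,*t(80,150),42),at(T,*t(58,150),42), "rail",at(T,*t(85,70),78),at(T,*t(635,77),78))
print("lip",at(T,*t(57,262),18),at(T,*t(728,275),18))
for n,x,y,h in(("mush",291,357,25),("cup",549,356,50),("purple",171,323,80)): print(n,at(T,x*.64,y*.64,h))
print("garlic",at(S,*s(146,390),25),"lemon",at(S,219*.64,350*.64,25))
E
```

```text
[ 4.69920956e+02 -5.22429555e+01 -3.47686774e-02] [[ 0.32  0.28]
 [-0.37  1.11]
 [-0.55  1.16]
 [ 0.08 -0.93]
 [ 0.23 -0.33]
 [ 0.18 -1.87]]
tin [467.33422305 -95.65880503  76.        ] [464.50423811 -96.41469465  76.        ]
knob [ 496.90132497 -230.25736673  120.        ] [ 493.79298739 -231.49924849  126.        ] fence-left top [ 488.44922304 -204.67344045   81.        ]
shaker base [465.95198668 377.15557453   5.        ] cap [476.44458867 371.52273411  78.        ] top [471.95728591 366.47287928  80.        ]
wall edges y [472.70593597 113.74964977  42.        ] [472.66796372 126.50878953  42.        ] rail [516.14041477 109.27963095  78.        ] [ 513.25745789 -204.20509415   78.        ]
lip [408.10314589 128.09370722  18.        ] [ 401.26922816 -267.88362364   18.        ]
mush [371.20120679 217.93955781  25.        ]
cup [ 374.38855864 -328.06473709   50.        ]
purple [440.82825315 457.83692697  80.        ]
garlic [629.62956482 -98.58534314  25.        ] lemon [619.72906347 411.85901153  25.        ]
```

```bash
cat >> h.py <<'E'
def ori(app,jaw):
    y=np.array(app,float);y/=np.linalg.norm(y);z=np.array(jaw,float);z-=y*(z@y);z/=np.linalg.norm(z)
    return R.from_matrix(np.stack([np.cross(y,z),y,z],1)).as_quat()
def down(a): return ori([0,0,-1],[np.cos(a),np.sin(a),0])
def wcam():
    from plant import read_camera,observe
    o=observe();c=read_camera("wrist");H=c["hand_eye"];Rt=R.from_quat(o["tcp_rot"])
    c["origin"]=np.array(o["tcp_pos"])+Rt.apply(H[:3,3]);c["attitude"]=(Rt*R.from_matrix(H[:3,:3])).as_quat();return c
E
python3 - <<'E'
from plant import *
from h import *
o=observe();print(R.from_quat(o["tcp_rot"]).as_matrix().round(2));c=read_camera("wrist");print(c["hand_eye"].round(3),c["K"])
for p in([335,-163,205],[300,-120,230]):
  for q in (ori([.6,.3,-.74],[0,1,0]),ori([.6,.3,-.74],[0,-1,0])): print(p,inverse_kinematics(p,q))
for p in([470,-97,120],[480,375,120],[497,-232,130],[480,80,140]):
  for a in (0,np.pi/2,-np.pi/2,np.pi): 
    q=inverse_kinematics(p,down(a));print(p,round(a,1),None if q is None else np.round(q,2))
E
```

```text
[[-0.94 -0.    0.34]
 [-0.34  0.   -0.94]
 [ 0.   -1.   -0.  ]]
[[  -0.      -0.951   -0.31   -78.82 ]
 [   0.       0.31    -0.951 -124.947]
 [   1.      -0.       0.       1.052]
 [   0.       0.       0.       1.   ]] [[319.09658073   0.         253.83221333]
 [  0.         319.09658073 193.86228706]
 [  0.           0.           1.        ]]
[335, -163, 205] [ 2.38666753 -0.32509256 -1.30960791  2.44037243 -1.1922455   1.20396543
 -2.79383631]
[335, -163, 205] [ 1.09366531 -0.12961963 -0.18598084  2.47720846 -1.01159687  0.92315486
  0.14223591]
[300, -120, 230] None
[300, -120, 230] None
[470, -97, 120] 0 [ 0.57  0.27 -0.5   2.08  0.18  0.82 -0.04]
[470, -97, 120] 1.6 [ 0.72  0.3  -0.67  2.08  0.25  0.84  1.48]
[470, -97, 120] -1.6 [ 0.44  0.26 -0.36  2.09  0.12  0.81 -1.56]
[470, -97, 120] 3.1 [-0.97  0.7   1.38  2.14 -0.84  1.03 -2.27]
[480, 375, 120] 0 [-0.12  0.58 -0.79  1.77  0.48  0.99 -1.09]
[480, 375, 120] 1.6 [-0.04  0.63 -0.9   1.77  0.57  1.03  0.42]
[480, 375, 120] -1.6 [-0.04  0.63 -0.9   1.77  0.57  1.03 -2.72]
[480, 375, 120] 3.1 [ 0.16  0.86 -1.25  1.76  0.88  1.21  1.79]
[497, -232, 130] 0 [ 0.72  0.37 -0.41  1.92  0.19  0.89  0.21]
[497, -232, 130] 1.6 [ 0.85  0.39 -0.57  1.92  0.27  0.9   1.72]
[497, -232, 130] -1.6 [ 0.51  0.34 -0.17  1.93  0.08  0.87 -1.27]
[497, -232, 130] 3.1 [ 0.32  0.33  0.05  1.94 -0.02  0.87 -2.76]
[480, 80, 140] 0 [ 0.52  0.33 -0.86  2.04  0.32  0.9  -0.52]
[480, 80, 140] 1.6 [ 0.61  0.37 -0.98  2.04  0.39  0.92  1.  ]
[480, 80, 140] -1.6 [ 0.38  0.29 -0.7   2.05  0.24  0.88 -2.02]
[480, 80, 140] 3.1 [ 0.8   0.52 -1.23  2.04  0.59  1.    2.41]
```

```bash
python3 - <<'E'
from plant import *
from h import *
for p in([366,-150,242],[380,-150,230],[400,-150,230],[420,-150,230],[440,-150,240]):
  for t in (.15,.3,.45,.6):
    q=inverse_kinematics(p,ori([np.sin(t),0,-np.cos(t)],[0,1,0]));print(p,t,None if q is None else np.round(q,2))
    if q is not None: best=(p,t)
  
p,t=[400,-110,230],.3
for t in(.45,.3,.15):
  o=ori([np.sin(t),0,-np.cos(t)],[0,1,0])
  if inverse_kinematics(p,o) is not None: break
move_to(p,o);c=wcam();print(t,observe()["t"],observe()["tcp_pos"])
pickle.dump(c,open("w1.pkl","wb"));cv2.imwrite("pics/w1.png",crop(c,0,0,512,384,1.56))
E
```

```text
[366, -150, 242] 0.15 [ 0.8  -0.19 -0.43  2.24 -0.16  0.94  2.03]
[366, -150, 242] 0.3 [ 0.7  -0.27 -0.28  2.33 -0.27  0.82  2.14]
[366, -150, 242] 0.45 [ 0.51 -0.35 -0.07  2.42 -0.34  0.68  2.23]
[366, -150, 242] 0.6 None
[380, -150, 230] 0.15 [ 0.8  -0.14 -0.45  2.23 -0.14  0.91  2.  ]
[380, -150, 230] 0.3 [ 0.69 -0.22 -0.3   2.32 -0.26  0.77  2.12]
[380, -150, 230] 0.45 [ 0.5  -0.3  -0.08  2.42 -0.34  0.63  2.22]
[380, -150, 230] 0.6 None
[400, -150, 230] 0.15 [ 0.79 -0.1  -0.47  2.19 -0.12  0.9   1.96]
[400, -150, 230] 0.3 [ 0.69 -0.18 -0.32  2.29 -0.24  0.76  2.08]
[400, -150, 230] 0.45 [ 0.48 -0.25 -0.09  2.39 -0.33  0.61  2.19]
[400, -150, 230] 0.6 [ 0.27 -0.33  0.14  2.48 -0.43  0.46  2.32]
[420, -150, 230] 0.15 [ 0.79 -0.06 -0.49  2.16 -0.09  0.89  1.92]
[420, -150, 230] 0.3 [ 0.69 -0.14 -0.35  2.25 -0.21  0.75  2.05]
[420, -150, 230] 0.45 [ 0.48 -0.21 -0.11  2.35 -0.32  0.6   2.17]
[420, -150, 230] 0.6 [ 0.13 -0.29  0.24  2.46 -0.35  0.43  2.23]
[440, -150, 240] 0.15 [ 0.78 -0.03 -0.5   2.11 -0.07  0.91  1.89]
[440, -150, 240] 0.3 [ 0.69 -0.11 -0.37  2.2  -0.19  0.76  2.01]
[440, -150, 240] 0.45 [ 0.49 -0.18 -0.14  2.31 -0.31  0.61  2.13]
[440, -150, 240] 0.6 [ 0.14 -0.26  0.21  2.41 -0.35  0.44  2.21]
0.45 2.1167 [ 400.53173995 -110.58547327  230.51471634]
```

View pics/w1.png

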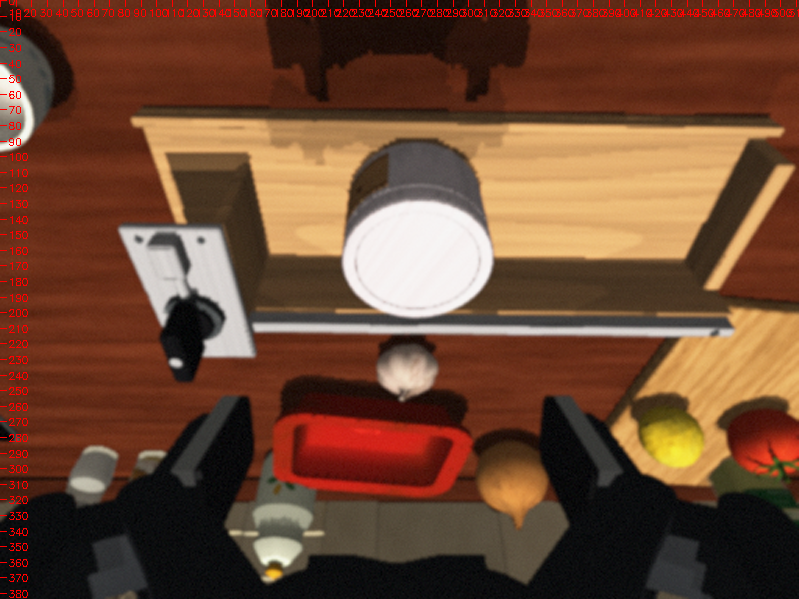

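The wrist picture (seen from the front, upside down) shows the label at the tin's robot-right side (px 372,170), the stop's knob at (182,330), the end wall at right (750,210). Next: one enlarged crop to measure edges.

```bash
python3 - <<'E'
from h import *
c=pickle.load(open("w1.pkl","rb"))
cv2.imwrite("pics/c2.png",np.hstack([crop(c,75,65,195,200,2.9),crop(c,430,65,80,200,2.9)]))
E
```

```text
(no output)
```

View pics/c2.png

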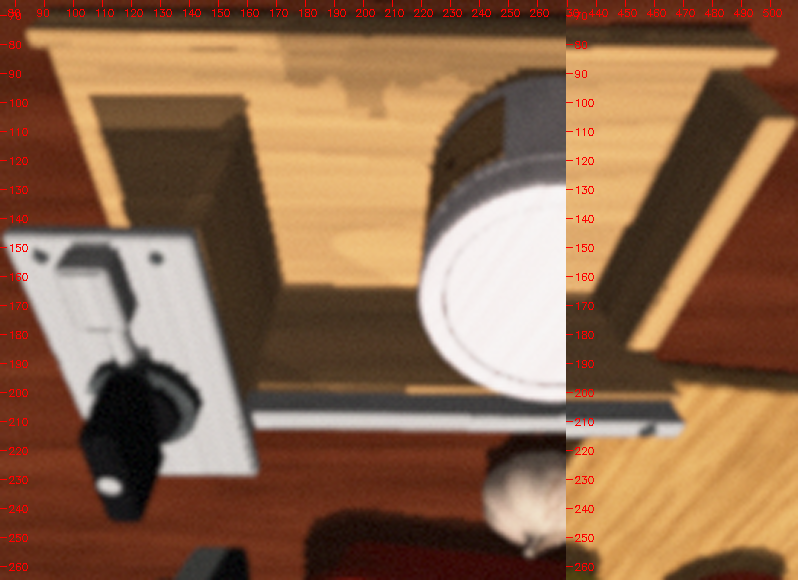

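```bash
python3 - <<'E'
from h import *
from scipy.optimize import least_squares
d=pickle.load(open("cams0.pkl","rb"));T=d["top"];S=d["scene"];c=pickle.load(open("w1.pkl","rb"))
l=lambda x,y:np.array((75+x/2.9-.5,65+y/2.9-.5));r_=lambda x,y:np.array((430+(x-566)/2.9-.5,65+y/2.9-.5))
t=lambda x,y:(204+x/5.7-.5,172+y/5.7-.5);s=lambda x,y:(222+x/3.8-.5,150+(y-308)/3.8-.5)
def W(p,l):
    a,b=np.cos(p[2]),np.sin(p[2]);l=np.array(l,float);return np.array([p[0]+a*l[0]-b*l[1],p[1]+b*l[0]+a*l[1],l[2]])
P=[(c,l(27,31),(-62,-219,18)),(c,r_(776,52),(-62,177,18)),(c,r_(630,350),(50,165,42)),(c,r_(655,352),(50,177,42)),(c,r_(596,292),(50,165,8)),
(T,t(728,275),(-62,-219,18)),(S,s(408,456),(-62,-219,18)),(S,s(80,613),(-62,177,0)),(T,t(57,262),(-62,177,18))]
f=lambda p:np.concatenate([proj(k,W(p,q))-uv for k,uv,q in P])
r=least_squares(f,[470,-52,0.],x_scale=[100,100,.1],loss='soft_l1');print(r.x,r.fun.reshape(-1,2).round(1).tolist())
p=r.x
L=lambda w:(R.from_euler('z',-p[2]).apply(np.asarray(w)-[p[0],p[1],0])).round(1)
print("wall front",L(at(c,*r_(797,118),42)),L(at(c,*r_(765,118),42)),"bb",L(at(c,*l(284,285),8)))
print("fence bf",L(at(c,*l(247,97),13)),"tf",L(at(c,*l(195,235),81)),"platecorners",[L(at(c,*l(*q),82)) for q in((193,234),(258,474),(5,233))])
im=c["frame"].astype(int);m=(im.min(2)>205).astype(np.uint8);m[:, :210]=0;m[:,320:]=0;m[:120]=0;m[207:]=0
k=max(cv2.findContours(m,0,1)[0],key=cv2.contourArea)
e=np.array([at(c,u,v,76)[:2] for u,v in k[:,0]]);ce,ra=cv2.minEnclosingCircle(e.astype(np.float32));print("tin",ce,ra,"local",L([*ce,76]))
for q,z in(((505,97),16),((503,125),36),((501,157),56)):
    o,dr=ray(c,*l(*q));A=dr[:2]@dr[:2];w=o[:2]-ce;B=w@dr[:2];D=B*B-A*(w@w-46**2)
    h=o+dr*(-B-np.sqrt(max(D,0)))/A;az=np.arctan2(*(-(h[:2]-ce))[::-1]);print("hit",h,"label yaw est",az+.652-p[2])
print("top tin local",L([467.3,-95.7,76]),"knob",L(at(c,*l(130,480),126)),L([496.9,-230.2,120]))
E
```

```text
[ 4.65894250e+02 -5.22534946e+01 -1.68285921e-02] [[-0.4, 0.2], [3.5, -0.5], [-0.3, 1.2], [1.6, 0.7], [-1.1, 2.2], [0.7, 0.3], [0.3, -1.0], [0.8, 2.3], [0.7, 0.4]]
wall front [-50.8 173.1  42. ] [-50.7 163.   42. ] bb [  48.  -155.9    8. ]
fence bf [ -37.9 -153.9   13. ] tf [ -28.5 -156.6   81. ] platecorners [array([ -29.6, -156.7,   82. ]), array([  80.2, -157.3,   82. ]), array([ -29. , -212.2,   82. ])]
tin (465.37261962890625, -99.12792205810547) 44.49480438232422 local [  0.3 -46.9  76. ]
hit [ 422.87929187 -116.74374153   18.17330956] label yaw est 1.0618190333300885
hit [ 423.06072285 -117.17517645   36.81257307] label yaw est 1.0719936705041206
hit [ 423.2164195  -117.53593094   56.31583437] label yaw est 1.0805354113393932
top tin local [  2.1 -43.4  76. ] knob [  31.  -178.6  126. ] [  34.  -177.4  120. ]
```

```bash
cat >> h.py <<'E'
RK=np.array([465.9,-52.3,-0.0168])
def rw(x,y,z):
    a,b=np.cos(RK[2]),np.sin(RK[2]);return np.array([RK[0]+a*x-b*y,RK[1]+b*x+a*y,z])
def loc(w): return R.from_euler('z',-RK[2]).apply(np.asarray(w,float)-[RK[0],RK[1],0])
def rd(a): return down(a+RK[2])
def stroke(y0,dy,z=48,press=10,xs=-75):
    from plant import move_straight,observe
    move_straight(rw(xs,y0,z),speed=120)
    b=observe()["contact_force"].copy();hit=move_straight(rw(-44,y0,z),speed=40,force_limit=press)
    o=observe();x=loc(o["tcp_pos"])[0];print("hit",hit,"x",x.round(1),(o["contact_force"]-b).round(1))
    n=max(1,round(dy/7))
    for i in range(1,n+1):
        move_straight(rw(x,y0+dy*i/n,z),speed=45)
        f=observe()["contact_force"]-b
        x+=np.clip((-f[0]-press)*-.08,-.7,.7)
    o=observe();print("end",loc(o["tcp_pos"]).round(1),f.round(1),"cmdx",round(x,1),o["t"])
    move_straight(rw(xs,y0+dy,z),speed=120)
E
python3 - <<'E'
from plant import *
from h import *
q=rd(np.pi/2)
print(inverse_kinematics(rw(-75,-54,48),q),inverse_kinematics(rw(-55,30,48),q))
move_gripper(0.0)
move_to(rw(-80,-54,110),q)
stroke(-54,28)
c=wcam();pickle.dump(c,open("w2.pkl","wb"));cv2.imwrite("pics/w2.png",crop(c,100,0,400,300,2))
E
```

```text
[ 0.45764012  0.26759548 -0.31626096  2.29191708  0.14621532  0.5997589
  1.58496107] [ 0.43716488  0.30706202 -0.52021908  2.26598617  0.26033635  0.62326138
  1.27833457]
hit True x -55.7 [-0.4  0.6 -0.6]
end [-54.6 -25.4  47.7] [-2.7 -0.1  0.3] cmdx -53.2 5.925
```

View pics/w2.png

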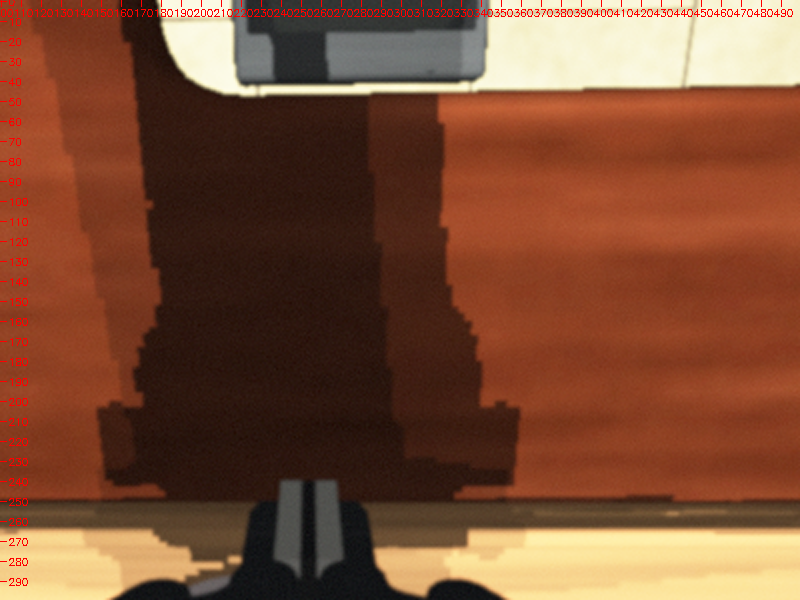

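The low wrist view shows only the counter and the shut fingers, so the tin is hidden. From the earlier raised view I'll measure the label by unwrapping the tin's side in code.

```bash
cat >> h.py <<'E'
VQ=ori([np.sin(.45),0,-np.cos(.45)],[0,1,0])
def tin(c,show=False):
    im=c["frame"].astype(int);m=((im.min(2)>195)&(im.max(2)-im.min(2)<30)).astype(np.uint8)
    best=None
    for k in cv2.findContours(m,0,1)[0]:
        if cv2.contourArea(k)<2500: continue
        e=np.array([at(c,u,v,76)[:2] for u,v in k[:,0]],np.float32);ce,ra=cv2.minEnclosingCircle(e)
        if best is None or abs(ra-44.5)<abs(best[1]-44.5): best=(np.array(ce),ra)
    ce,ra=best;l=loc([*ce,76])
    th=np.radians(np.arange(-90,91,3));out=[]   # th: label azimuth, + = turned right (ccw yaw)
    col=[]
    for t in th:
        v=[]
        for z in(26,36,46):
            p=rw(l[0]-46*np.cos(t),l[1]-46*np.sin(t),z);n=p-rw(l[0],l[1],z)
            if n@(c["origin"]-p)<300: continue
            u=proj(c,p);v.append(cv2.getRectSubPix(c["frame"],(3,3),tuple(map(float,u))).reshape(-1,3).mean(0))
        col.append(np.mean(v,0) if v else [np.nan]*3)
    col=np.array(col);br=(col[:,0]-col[:,2])/(col.sum(1)+1)
    g=br>.10;a=np.degrees(th)[g];vis=np.degrees(th)[~np.isnan(br)]
    print("tin local",l[:2].round(1),"r",round(ra,1),"brown deg",(a.min(),a.max(),len(a)) if len(a) else None,"visible",vis.min(),vis.max())
    if show: print(br.round(2).tolist())
E
python3 - <<'E'
from plant import *
from h import *
tin(pickle.load(open("w1.pkl","rb")),True)
move_straight(rw(-80,-26,110),speed=200)
move_to([400,-110,230],VQ);c=wcam();pickle.dump(c,open("w3.pkl","wb"));tin(c,True);print(observe()["t"])
E
```

```text
tin local [  0.2 -46.7] r 44.6 brown deg (np.float64(-69.0), np.float64(78.0), 24) visible -69.0 78.0
[nan, nan, nan, nan, nan, nan, nan, 0.2, 0.19, 0.18, 0.16, 0.11, 0.06, 0.03, 0.03, 0.02, 0.02, 0.02, 0.02, 0.02, 0.02, 0.02, 0.02, 0.02, 0.02, 0.02, 0.02, 0.02, 0.02, 0.02, 0.03, 0.03, 0.02, 0.03, 0.02, 0.02, 0.02, 0.03, 0.14, 0.26, 0.27, 0.27, 0.27, 0.27, 0.27, 0.27, 0.27, 0.27, 0.27, 0.27, 0.26, 0.26, 0.26, 0.26, 0.25, 0.25, 0.24, nan, nan, nan, nan]
tin local [  3.2 -44. ] r 44.7 brown deg (np.float64(-69.0), np.float64(78.0), 25) visible -69.0 78.0
[nan, nan, nan, nan, nan, nan, nan, 0.19, 0.19, 0.18, 0.15, 0.11, 0.06, 0.03, 0.02, 0.03, 0.02, 0.02, 0.02, 0.02, 0.02, 0.03, 0.02, 0.02, 0.03, 0.02, 0.03, 0.02, 0.02, 0.02, 0.02, 0.03, 0.02, 0.02, 0.03, 0.02, 0.04, 0.17, 0.26, 0.26, 0.27, 0.26, 0.27, 0.27, 0.27, 0.27, 0.27, 0.27, 0.26, 0.26, 0.26, 0.26, 0.27, 0.26, 0.26, 0.25, 0.24, nan, nan, nan, nan]
7.3833
```

```bash
cat >> h.py <<'E'
def stroke(y0,dy,z=48,press=11,xs=-72):
    from plant import move_straight,observe
    move_straight(rw(xs,y0,z),speed=150)
    b=observe()["contact_force"].copy();x=-56.;move_straight(rw(x,y0,z),speed=80)
    F=lambda:-(observe()["contact_force"]-b)
    while F()[0]<press and x<-38: x+=.7;move_straight(rw(x,y0,z),speed=40)
    print("pressed at cmd",round(x,1),"pos",loc(observe()["tcp_pos"]).round(1),F().round(1))
    n=max(1,round(abs(dy)/6));L=[]
    for i in range(1,n+1):
        move_straight(rw(x,y0+dy*i/n,z),speed=45)
        f=F();L.append(f[:2].round(1).tolist());x+=np.clip((press-f[0])*.12,-.8,.8)
    print("end",loc(observe()["tcp_pos"]).round(1),L,observe()["t"])
    move_straight(rw(xs,y0+dy,z),speed=150)
def look(p=(400,-110,230),show=False,name=None):
    from plant import move_straight,move_to,observe
    c=wcam() if p is None else None
    if c is None: move_to(p,VQ);c=wcam()
    tin(c,show);print("t",observe()["t"]);
    if name: pickle.dump(c,open(name,"wb"))
    return c
E
python3 - <<'E'
from plant import *
from h import *
move_to(rw(-75,-54,75),rd(np.pi/2))
stroke(-53,34)
move_straight(rw(-78,-20,100),speed=250)
look(name="w4.pkl")
E
```

```text
pressed at cmd -46.9 pos [-55.2 -53.   45.7] [13.   0.3 -5.5]
end [-55.2 -18.7  45.6] [[12.8, -0.7], [11.3, -1.3], [11.4, -1.4], [9.6, 0.3], [10.9, -0.7], [11.5, -0.1]] 13.6333
tin local [  3.3 -26.8] r 44.8 brown deg (np.float64(-63.0), np.float64(84.0), 33) visible -63.0 84.0
t 15.0583
```

```bash
sed -i 's/x=-56.;move_straight/x=-49.5;move_straight/' h.py; python3 - <<'E'
from plant import *
from h import *
from scipy.ndimage import label
move_to(rw(-75,-36,70),rd(np.pi/2))
stroke(-35,30)
stroke(-20,26)
move_straight(rw(-78,6,100),speed=250)
look(show=True,name="w5.pkl")
E
```

```text
pressed at cmd -47.4 pos [-55.2 -35.6  46.3] [11.4 -0.4 -1.4]
end [-55.1  -5.5  46.2] [[11.4, -0.4], [10.2, -0.9], [11.4, -1.1], [9.5, 0.3], [10.9, -0.1]] 18.75
pressed at cmd -47.4 pos [-55.2 -19.5  45.5] [12.1 -0.6 -2.4]
end [-55.    6.6  45.5] [[11.7, -1.6], [11.3, -2.4], [8.9, -1.0], [9.8, -1.2]] 21.6667
tin local [3.2 1.7] r 44.7 brown deg (np.float64(-57.00000000000001), np.float64(90.0), 34) visible -57.00000000000001 90.0
[nan, nan, nan, nan, nan, nan, nan, nan, nan, nan, nan, 0.19, 0.18, 0.17, 0.14, 0.11, 0.08, 0.09, 0.15, 0.23, 0.26, 0.26, 0.26, 0.26, 0.27, 0.27, 0.27, 0.27, 0.26, 0.26, 0.26, 0.26, 0.27, 0.27, 0.27, 0.27, 0.26, 0.26, 0.27, 0.27, 0.27, 0.26, 0.19, 0.05, 0.03, 0.03, 0.03, 0.02, 0.02, 0.03, 0.02, 0.02, 0.02, 0.02, 0.02, 0.04, 0.08, 0.12, 0.16, 0.18, 0.19]
t 23.2833
```

Label now spans −36°…+37°, so it is centred within about 1°. Next, the shaker.

```bash
python3 - <<'E'
from plant import *
from h import *
print(inverse_kinematics([430,360,200],rd(np.pi/2)))
move_to([430,360,200],rd(np.pi/2));move_gripper(.8)
c=wcam();pickle.dump(c,open("w6.pkl","wb"))
print(proj(c,[470,372,78]),proj(c,[470,372,0]),observe()["t"])
u=proj(c,[470,372,45]);u0=int(np.clip(u[0]-75,0,360));v0=int(np.clip(u[1]-70,0,260))
cv2.imwrite("pics/w6.png",crop(c,u0,v0,150,120,5))
E
```

```text
[-0.6201011   0.27401206 -0.17366752  1.85425661  0.05497107  1.01792262
  0.73769592]
[269.95291764 237.41030634] [266.47973907 205.81684301] 25.7167
```

View pics/w6.png

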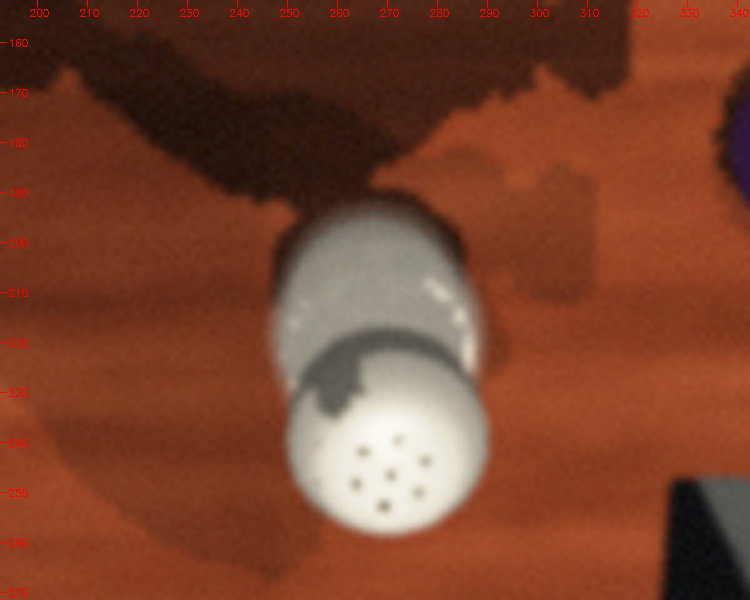

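Shaker cap centre is at px (270,246) at the perforated top; its outline is centred at about (269.6,239.5). It is the clear shaker with the grey cap.

```bash
python3 - <<'E'
from plant import *
from h import *
c=pickle.load(open("w6.pkl","rb"))
a=at(c,270.2,246.3,89);b=at(c,269.7,239.7,74);print(a,b)
p=(a+b)/2;q=rd(np.pi/2)
move_to([p[0],p[1],130],q)
move_straight([p[0],p[1],71],speed=100,force_limit=8)
print(observe()["contact_force"],observe()["tcp_pos"])
move_gripper(0.0,30)
o=observe();print(o["gripper_width"],o["contact_force"],o["t"])
move_straight([p[0],p[1],145],speed=120)
o=observe();print(o["gripper_width"],o["contact_force"],o["t"],o["tcp_pos"])
c=wcam();cv2.imwrite("pics/w7.png",crop(c,150,90,220,200,3))
print([None if inverse_kinematics(rw(-3,y,z),q) is None else 1 for y,z in((141,145),(141,80))])
E
```

```text
[472.71678696 371.66990113  89.        ] [474.11956687 371.97050257  74.        ]
[-0.90864437 -0.26519548 -0.13360438] [473.70560904 372.26035802  71.52708995]
0.3884661126734643 [-0.2522254   1.57785756  3.38913001] 27.3
0.38608556608667993 [-0.05271021 -0.4753755  -1.95275485] 28.0667 [472.77830557 371.15932554 144.11661619]
[1, 1]
```

View pics/w7.png

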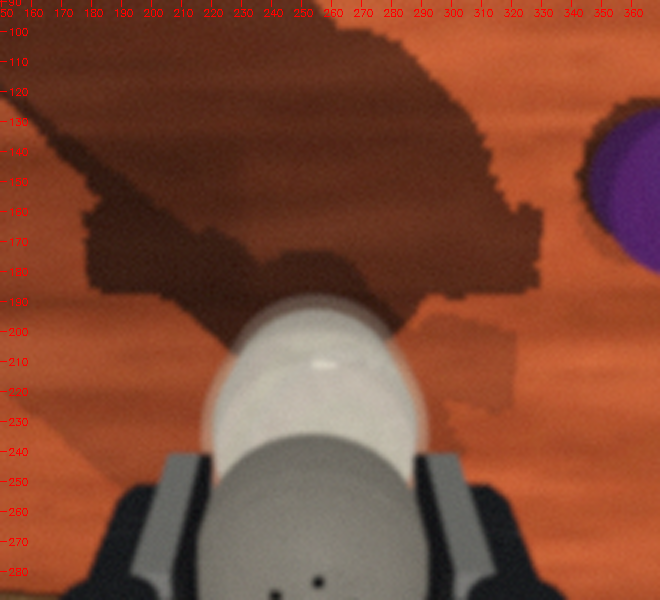

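The shaker is held upright by its cap between the pads; the purple one is clear of it. Now placing it.

```bash
python3 - <<'E'
from plant import *
from h import *
q=rd(np.pi/2);Y=139
move_straight(rw(3,Y,146),q,speed=220)
move_straight(rw(3,Y,90),speed=120)
b=observe()["contact_force"].copy()
h=move_straight(rw(3,Y,76),speed=30,force_limit=4)
o=observe();print(h,loc(o["tcp_pos"]),o["contact_force"]-b,o["gripper_width"],o["t"])
move_gripper(.75)
o=observe();move_straight(rw(3,Y,150),speed=150)
print(o["contact_force"],observe()["t"])
c=read_camera("top");s=read_camera("scene");pickle.dump((c,s),open("s8.pkl","wb"))
cv2.imwrite("pics/s8.png",crop(s,215,140,125,100,6))
E
```

```text
True [  3.94479389 139.5334066   79.7179865 ] [-0.76500135 -0.02295375  5.62793794] 0.38311237428711964 30.5917
[-0.27570093  0.36911023  0.29184609] 31.625
```

View pics/s8.png

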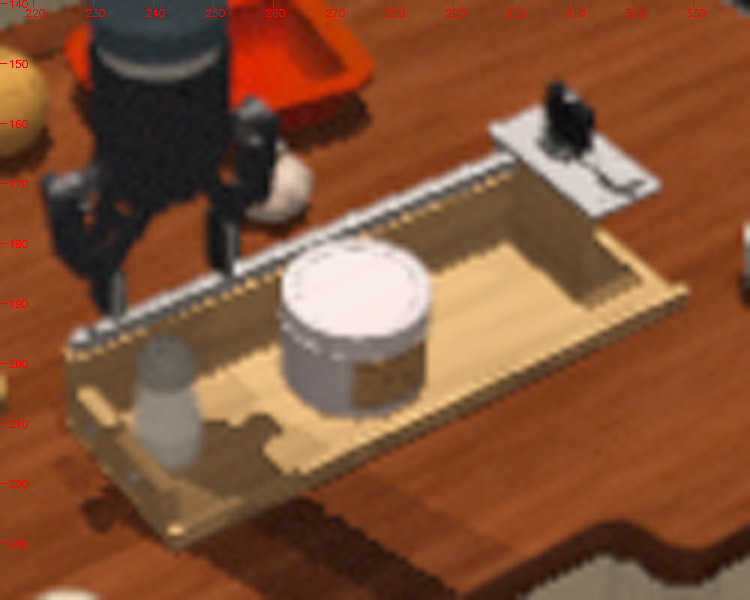

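The scene picture shows the shaker upright by the end wall (px 165,405) and the label facing the front (387,380). Next, a view of the knob from above.

```bash
python3 - <<'E'
from plant import *
from h import *
q=rd(np.pi/2)
move_to(rw(20,-180,220),q)
c=wcam();pickle.dump(c,open("w9.pkl","wb"));print(observe()["t"],proj(c,rw(33,-180,126)),inverse_kinematics(rw(33,-180,119),q),inverse_kinematics(rw(33,0,119),rd(0.05)))
u=proj(c,rw(33,-180,110)).astype(int);cv2.imwrite("pics/w9.png",crop(c,u[0]-50,u[1]-50,100,90,6))
E
```

```text
33.0167 [252.24987461 221.3791046 ] [ 0.20159376  0.35055183  0.18852999  1.95739978 -0.08644524  0.84122719
  1.99060036] [-0.19037157  0.27411596  0.23934177  2.06663763 -0.08869549  0.81024984
  0.13477742]
```

View pics/w9.png

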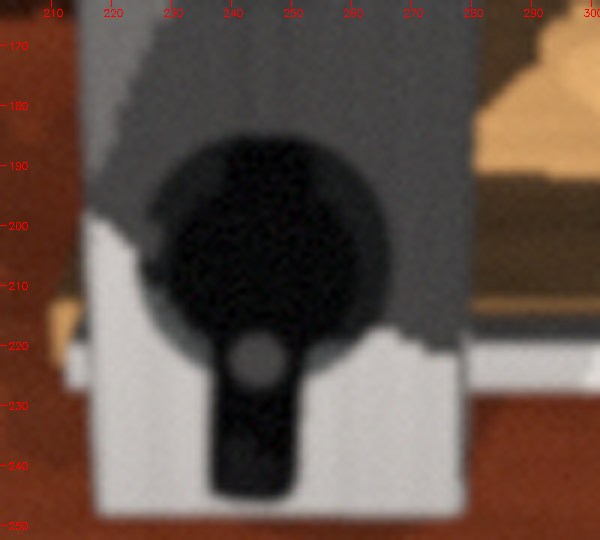

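```bash
python3 - <<'E'
from h import *
c=pickle.load(open("w9.pkl","rb"))
for n,u,v,z in(("disc",245.7,205,94),("dot",244.6,222.5,126),("end",243.8,245,126),("platebl",218,251,82),("platebr",278.8,250.5,82),("fence?",281,195,81)): print(n,loc(at(c,u,v,z)).round(1))
E
```

```text
disc [  31.8 -185.6   94. ]
dot [  33.9 -185.7  126. ]
end [  52.4 -186.4  126. ]
platebl [  81.  -211.5   82. ]
platebr [  80.4 -155.7   82. ]
fence? [  27.2 -155.2   81. ]
```

```bash
cat >> h.py <<'E'
def sc(n=None,show=False):
    from plant import read_camera
    c=read_camera("scene");
    try: tin(c,show)
    except Exception as e: print("tin?",e)
    if n: pickle.dump(c,open(n,"wb"))
    return c
E
python3 - <<'E'
from plant import *
from h import *
k=.04;q=rd(np.pi/2-k);X=34
move_gripper(.5);sc("s9.pkl",True)
move_straight(rw(X,-185.7,165),q,speed=200)
h=move_straight(rw(X,-185.7,119),speed=80,force_limit=8);print("touch",h)
move_gripper(0,40);o=observe();print(o["gripper_width"],o["contact_force"].round(1),loc(o["tcp_pos"]).round(1),o["t"])
b=o["contact_force"].copy()
move_straight(rw(X,-85,119),speed=90);o=observe();print(o["contact_force"]-b,loc(o["tcp_pos"]).round(1))
for y in(-70,-50):
    move_straight(rw(X,y,119),speed=45);o=observe();print((o["contact_force"]-b).round(1),loc(o["tcp_pos"]).round(1),o["t"])
sc("s10.pkl",True)
E
```

```text
tin local [-494.4   92.2] r 195.6 brown deg None visible -90.0 24.000000000000004
[-0.04, -0.04, -0.04, -0.04, -0.04, -0.04, -0.04, -0.04, -0.04, -0.04, -0.04, -0.04, -0.04, -0.04, -0.04, -0.04, -0.04, -0.05, -0.05, -0.05, -0.05, -0.05, -0.05, -0.05, -0.05, -0.05, -0.05, -0.05, -0.05, -0.05, -0.05, -0.05, -0.05, -0.05, -0.06, -0.06, -0.06, -0.06, -0.06, nan, nan, nan, nan, nan, nan, nan, nan, nan, nan, nan, nan, nan, nan, nan, nan, nan, nan, nan, nan, nan, nan]
touch False
0.13091516535588096 [-1.4  2.2  3.5] [  34.5 -185.2  119.7] 34.9417
[ 0.46168276 -2.11289643  3.12743873] [ 34.6 -82.5 119.7]
[ 1.7 -1.8  2. ] [ 34.6 -68.2 119.7] 36.6917
[ 1.7 -3.   2.6] [ 34.6 -48.4 119.7] 37.2833
tin local [-494.4   92.2] r 195.6 brown deg None visible -90.0 24.000000000000004
[-0.04, -0.04, -0.04, -0.04, -0.04, -0.04, -0.04, -0.04, -0.04, -0.04, -0.04, -0.04, -0.04, -0.04, -0.04, -0.04, -0.04, -0.04, -0.04, -0.04, -0.04, -0.05, -0.05, -0.05, -0.06, -0.06, -0.06, -0.06, -0.06, -0.06, -0.06, -0.06, -0.06, -0.06, -0.06, -0.06, -0.06, -0.06, -0.06, nan, nan, nan, nan, nan, nan, nan, nan, nan, nan, nan, nan, nan, nan, nan, nan, nan, nan, nan, nan, nan, nan]
```

```bash
sed -i 's/<2500/<250/' h.py; python3 - <<'E'
from h import *
for f in("s9.pkl","s10.pkl"): tin(pickle.load(open(f,"rb")),True)
c=pickle.load(open("s10.pkl","rb"));cv2.imwrite("pics/s10.png",crop(c,215,140,125,100,6))
E
```

```text
tin local [3.2 3.4] r 44.2 brown deg (np.float64(-36.0), np.float64(48.00000000000001), 29) visible -90.0 48.00000000000001
[0.06, 0.05, 0.05, 0.05, 0.04, 0.04, 0.04, 0.04, 0.04, 0.04, 0.04, 0.04, 0.04, 0.04, 0.04, 0.05, 0.06, 0.09, 0.13, 0.18, 0.22, 0.24, 0.25, 0.25, 0.25, 0.25, 0.25, 0.26, 0.26, 0.26, 0.25, 0.25, 0.25, 0.25, 0.25, 0.24, 0.24, 0.24, 0.23, 0.22, 0.21, 0.21, 0.2, 0.2, 0.19, 0.19, 0.18, nan, nan, nan, nan, nan, nan, nan, nan, nan, nan, nan, nan, nan, nan]
tin local [-494.4   92.2] r 195.6 brown deg None visible -90.0 24.000000000000004
[-0.04, -0.04, -0.04, -0.04, -0.04, -0.04, -0.04, -0.04, -0.04, -0.04, -0.04, -0.04, -0.04, -0.04, -0.04, -0.04, -0.04, -0.04, -0.04, -0.04, -0.04, -0.05, -0.05, -0.05, -0.06, -0.06, -0.06, -0.06, -0.06, -0.06, -0.06, -0.06, -0.06, -0.06, -0.06, -0.06, -0.06, -0.06, -0.06, nan, nan, nan, nan, nan, nan, nan, nan, nan, nan, nan, nan, nan, nan, nan, nan, nan, nan, nan, nan, nan, nan]
```

View pics/s10.png

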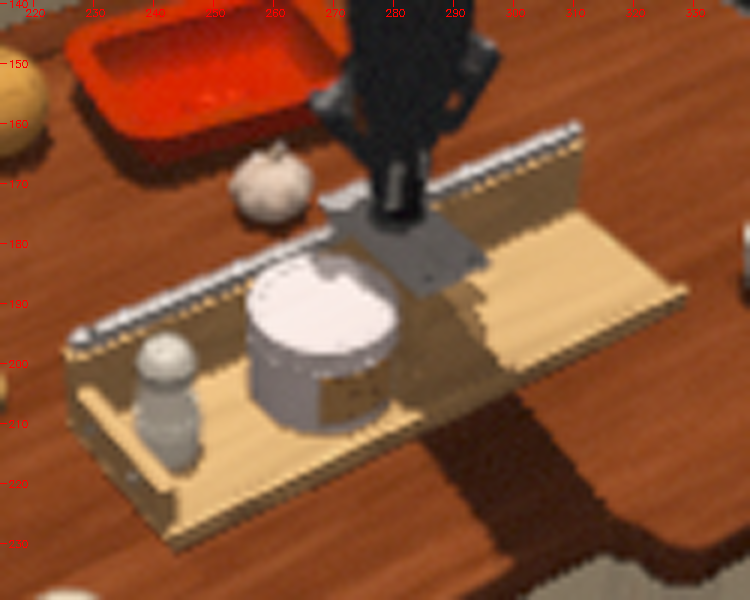

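Tin pushed about 27 mm so far; label still facing the front (px 320–393 on the tin spanning 250–397). Continuing, with profile checks using the known tin centre.

```bash
cat >> h.py <<'E'
def prof(c,x,y):
    out=[]
    for t in np.arange(-90,31,3):
        v=[cv2.getRectSubPix(c["frame"],(2,2),tuple(map(float,proj(c,rw(x-46*np.cos(np.radians(t)),y-46*np.sin(np.radians(t)),z))))).reshape(-1,3).mean(0) for z in(28,36,44)]
        v=np.mean(v,0);out.append((v[0]-v[2])/v.sum())
    g=np.array(out)>.12;return "label left edge deg",(-90+3*np.argmax(g))
E
python3 - <<'E'
from plant import *
from h import *
for f,y in(("s9.pkl",1.7),("s10.pkl",27.6)): print(prof(pickle.load(open(f,"rb")),3.3,y))
X=34;o=observe();print(o["contact_force"].round(1))
b=o["contact_force"].copy()
for y in(-30,-18,-12,-8,-5,-3,-1,1,3,5,7,9):
    move_straight(rw(X,y,119),speed=40);o=observe();f=o["contact_force"]-b;print(y,f.round(1),loc(o["tcp_pos"]).round(1),o["t"])
    if y in(-30,-12): print(prof(read_camera("scene"),3.3,loc(o["tcp_pos"])[1]+76))
    if -f[1]>8: break
y=loc(o["tcp_pos"])[1]
c=read_camera("scene");pickle.dump(c,open("s11.pkl","wb"));print(prof(c,3.3,y+76))
cv2.imwrite("pics/s11.png",crop(c,215,140,125,100,6))
E
```

```text
('label left edge deg', np.int64(-36))
('label left edge deg', np.int64(-36))
[-0.8 -1.2  6.5]
-30 [ 0.5 -1.6  0. ] [ 34.6 -28.6 119.7] 37.9833
('label left edge deg', np.int64(-36))
-18 [ 0.2 -0.4  0.5] [ 34.6 -16.4 119.7] 38.4833
-12 [ 1.2 -0.1 -0.3] [ 34.6 -10.6 119.7] 38.7833
('label left edge deg', np.int64(-36))
-8 [ 1.1 -0.6 -0.8] [ 34.6  -6.9 119.7] 39.0833
-5 [ 1.  -2.1 -0.2] [ 34.6  -4.1 119.7] 39.3333
-3 [ 1.9 -1.2 -0.7] [ 34.6  -2.5 119.7] 39.5833
-1 [ 1.2 -2.1 -0.6] [ 34.6  -0.7 119.7] 39.8333
1 [ 1.2 -3.3 -1.2] [ 34.6   0.2 119.7] 40.0833
3 [ 1.6 -6.4 -1.9] [ 34.6   0.4 119.7] 40.3333
5 [ 1.4 -9.4 -1.4] [ 34.6   0.5 119.7] 40.5833
('label left edge deg', np.int64(-36))
```

View pics/s11.png

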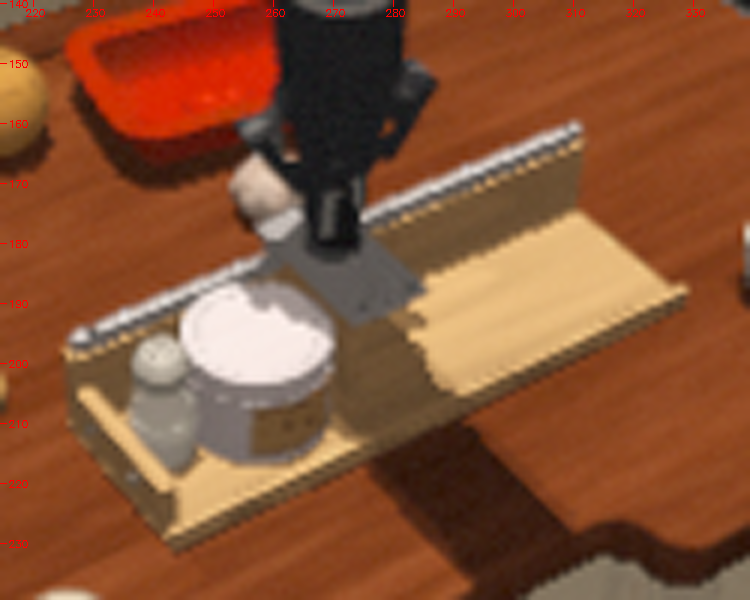

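Row closed (hard stop at knob y≈0.5, shaker/tin/stop touching, label edge unchanged at −36°). Now the knob.

```bash
python3 - <<'E'
from plant import *
from h import *
X,Y=34.3,2
for k in(.4,.8,1.1,1.25,1.35,1.42,1.48,1.54):
    move_straight(rw(X,Y,119),rd(np.pi/2-k),speed=60) 
    o=observe();M=R.from_quat(o["tcp_rot"]).as_matrix()[:,2];kk=np.pi/2+RK[2]-np.arctan2(M[1],M[0])
    print(k,"act",round(kk,3),o["contact_force"].round(1),"Tz",o["wrist_torque"].round(2),loc(o["tcp_pos"]).round(1),round(o["gripper_width"],3),o["t"])
E
```

```text
0.4 act 0.401 [-0.3 -6.2  5.6] Tz [-1.35  0.08 -0.03] [ 34.6   0.2 119.7] 0.132 41.1417
0.8 act 0.801 [-1.3 -6.4  7.1] Tz [-1.48  0.07  0.01] [ 34.5   0.2 119.7] 0.135 41.6917
1.1 act 1.101 [-0.4 -6.9  7.4] Tz [-1.47  0.19  0.07] [ 34.4   0.2 119.7] 0.132 42.1417
1.25 act 1.252 [-0.2 -6.3  7.2] Tz [-1.51  0.2  -0.22] [3.440e+01 1.000e-01 1.197e+02] 0.127 42.4417
1.35 act 1.352 [ 0.5 -6.2  7.6] Tz [-1.45  0.24 -0.14] [3.430e+01 1.000e-01 1.197e+02] 0.13 42.6917
1.42 act 1.421 [-0.1 -6.6  7.1] Tz [-1.45  0.29  0.02] [3.430e+01 1.000e-01 1.197e+02] 0.126 42.9417
1.48 act 1.481 [-1.  -7.9  5.3] Tz [-1.73  0.3  -0.08] [ 34.3   0.2 119.7] 0.132 43.1917
1.54 act 1.54 [-1.1 -6.3  9.4] Tz [-1.49  0.19  0.2 ] [ 34.3   0.2 119.7] 0.132 43.4417
```

```bash
python3 - <<'E'
from plant import *
from h import *
move_straight(rw(34.3,.4,119),rd(np.pi/2-1.45),speed=60);print(observe()["wrist_torque"].round(2),observe()["contact_force"].round(1))
move_gripper(.45)
move_straight(rw(34.3,.4,170),speed=120)
move_to(rw(-20,-10,235),rd(np.pi/2));c=wcam();s=read_camera("scene");pickle.dump((c,s),open("f12.pkl","wb"));print(observe()["t"])
print(prof(s,3.3,76));u=proj(c,rw(33,0,110)).astype(int);print(u)
a=crop(c,max(0,u[0]-45),max(0,u[1]-62),100,95,4.5);b=crop(s,220,160,80,70,4.2)
o=np.zeros((max(a.shape[0],b.shape[0]),a.shape[1]+b.shape[1],3),np.uint8);o[:a.shape[0],:a.shape[1]]=a;o[:b.shape[0],a.shape[1]:]=b;cv2.imwrite("pics/f12.png",o);print(o.shape)
E
```

```text
[-1.04  0.27 -0.04] [-0.2 -4.7  7.5]
46.0
('label left edge deg', np.int64(-36))
[266 250]
(428, 786, 3)
```

```bash
python3 - <<'E'
from h import *
for f,y in(("w9.pkl",-185.7),("f12.pkl",0.4)):
    c=pickle.load(open(f,"rb"));c=c[0] if isinstance(c,tuple) else c
    g=c["frame"].max(2)
    for th in (28,36,45,55):
        m=(g<th).astype(np.uint8);u=proj(c,rw(34,y,120)).astype(int)
        M=np.zeros_like(m);M[u[1]-50:u[1]+45,max(0,u[0]-50):u[0]+50]=1;m&=M
        n,lb,st,_=cv2.connectedComponentsWithStats(m);i=1+np.argmax(st[1:,4])
        vs,us=np.where(lb==i);P=np.array([loc(at(c,a,b,124))-[34,y,0] for a,b in zip(us,vs)])[:,:2]
        print(f,th,st[i],"x",P[:,0].min().round(1),P[:,0].max().round(1),"y",P[:,1].min().round(1),P[:,1].max().round(1))
        e=[P[P[:,1]<-14].mean(0).round(1).tolist(),P[P[:,1]>14].mean(0).round(1).tolist(),P[P[:,0]>12].mean(0).round(1).tolist()];print("   ends -y,+y,+x",e)
E
python3 - <<'E'
import sys;sys.path.insert(0,'.')
from h import *
c=pickle.load(open("f12.pkl","rb"))[0];g=c["frame"].mean(2).astype(int)
u=proj(c,rw(34,.4,126)).astype(int)
for v in range(u[1]-45,u[1]+30,3): print(v-u[1]," ".join("%3d"%g[v,k] for k in range(u[0]-42,u[0]+43,3)))
E
```

```text
w9.pkl 28 [ 228  186   38   59 1218] x -27.7 18.6 y -12.2 15.1
   ends -y,+y,+x [[nan, nan], [-11.8, 14.6], [15.5, -0.8]]
w9.pkl 36 [ 227  186   40   59 1362] x -27.7 18.6 y -12.9 15.8
   ends -y,+y,+x [[nan, nan], [-12.6, 14.8], [15.5, -0.7]]
w9.pkl 45 [ 226  185   41   61 1445] x -28.4 19.4 y -13.6 15.8
   ends -y,+y,+x [[nan, nan], [-12.3, 14.9], [15.7, -0.6]]
w9.pkl 55 [ 226  185   42   61 1524] x -28.4 19.4 y -13.6 16.6
   ends -y,+y,+x [[nan, nan], [-12.5, 15.1], [15.8, -0.7]]
f12.pkl 28 [243 234  46  27 818] x -23.4 0.3 y -20.5 16.7
   ends -y,+y,+x [[-8.5, -17.4], [-9.4, 15.0], [nan, nan]]
f12.pkl 36 [ 243  231   47   36 1177] x -26.0 5.9 y -20.6 17.7
   ends -y,+y,+x [[-5.7, -17.4], [-6.3, 15.5], [nan, nan]]
f12.pkl 45 [ 242  231   48   36 1285] x -26.0 5.9 y -21.4 17.7
   ends -y,+y,+x [[-6.0, -17.5], [-5.7, 15.5], [nan, nan]]
f12.pkl 55 [ 242  230   48   37 1324] x -26.9 5.9 y -21.4 17.7
   ends -y,+y,+x [[-6.1, -17.6], [-5.6, 15.6], [nan, nan]]
-45 163 162 163 163 168 213 210 209 211 209 209 211 173 197 169 201 210 207 210 207 208 210 205 205 162 237 237 225 239
-42 174 1
[... 2225 characters left out ...]
6 224 215  19  15   7   7  30  64
15  73  72  72  67 112 219 225 224 200 204 199 200 199 203 220 200 197 194 196 196 217 226 215  26  11  12  11  17  62
18  69  69  69  73  97 184 186 182 182 186 179 183 182 179 184 158 157 150 153 152 172 180 169  23   8   8   9  13  55
21  67  63  65  66  68  66  65  68  62  65  65  69  66  64  65  67  64  66  66  62  65  64  64  18   8   7  14  11  42
24  61  65  59  64  66  62  61  59  61  59  60  56  59  60  58  56  60  61  62  59  58  55  57  24   7  12   5  20  45
27  62  38  26  28  44  71  65  67  65  62  64  63  65  62  64  63  61  64  67  63  66  66  63  34  14  10  10  19  52<stdin>:11: RuntimeWarning: Mean of empty slice.
  ret = um.true_divide(
```

```bash
python3 - <<'E'
from plant import *
print(observe()["contact_force"].round(1),observe()["t"]);finish_job()
E
```

```text
[-0.1  1.  -0.6] 46.0
the job is handed in; nothing more can be done
```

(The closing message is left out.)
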